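Lock the gear-box cover with its quarter-turn fastener

ROBOT

A 6-joint arm with a two-finger parallel gripper is mounted at the origin on the work surface. World frame = base frame: x ahead of the robot, y to its left, z up, the work surface at z = 0. Lengths are in m, angles in rad, forces in N, time in s.
With the tool pointing down it reaches from about 0.25 to 0.725 m from the base axis. Payload 4 kg.
Tool frame: the origin (TCP) lies midway between the tips of the shut fingers; the grasp point (between the pads) lies 19 mm behind it; z points along the fingers, y is the line along which they close (so a half turn about z gives the same grasp; the last joint's range is limited). The gripper opens to 85 mm and grips with 20 to 120 N. Pads are 22 mm wide; open, the fingers measure 114 mm over their backs; the gripper's body (76 mm by 85 mm) begins 54 mm behind the grasp point. The pads swing forward as they close: fully open they stand 13 mm farther back than shut.
Start: joints at [-1.326, 0.241, 0.005, 1.335, 0, 1.571], TCP at [0.121, -0.485, 0.231] pointing down, gripper open.
Joint ranges: [-2.72, 2.72], [-1.05, 1.87], [-1.09, 1.28], [-1.99, 2.15], [-1.42, 1.44], [-3.14, 3.14]. Speed limits (rad/s): [2.79, 2.79, 3.14, 3.14, 3.14, 3.14].

INTERFACE

Orientations are given as a unit quaternion [x, y, z, w].
In Python, from workcell import monitor, vision, job gives the robot as it stands.
- The arm moves only by the tool move_arm, never from a script. Its argument "moves" is a list that holds one entry, the list of rows, each a list of 5 numbers: the shift along the world's x, y, z in m, then the turn about the world's z in degrees, then the opening in per cent of the stroke, from 0 (shut) to 100 (fully open). In form: [[[x, y, z, turn, gripper], ...]]. A call has 1 to 5 rows; each row is the pose to reach, as a shift and turn from the pose commanded when the call began; what a row does not reach only later rows make up. A row lasts 1/8 s, in which the tool goes at most 62.5 mm and 10.7 degrees, less where a joint would pass 70% of its speed; a pose out of reach is approached as far as the arm can. A call with a gripper value outside its range is refused whole. The fingers move at their own pace and stop on an object; the grip force is fixed at half the most. Time passes only in rows, so rows that repeat a pose let the fingers close. It gives the time, the measured TCP pose, the force, the opening and the grip force at its end, in the units of the state.
- monitor.get_obs(): the state, without advancing time (a new reading comes with each control period).
- vision.camera(name): name is "side" or "top" or "wrist"; returns a dict with "color" (384x512x3 uint8, red, green, blue), "camera_matrix" (3x3 intrinsics, pixels), "eye" and "attitude" of the camera in the world; the wrist camera has in their place "hand_eye" (4x4, takes a point from camera to tool coordinates, whose origin is the TCP and whose axes are the flange's). Camera axes: x right, y up, looking along -z (the intrinsics and any distortion apply to the point x, -y, -z); pixel columns grow to the right and rows downward; lengths in m; the calibration is good to about 2 mm. A picture is of the moment at which its call begins: read the wrist's pose just before it. There is no depth.
- job.job_done(): hands the job in; it is judged then, once.
The state is a dict: "clock": time; "joint_pos": joint angles; "joint_vel": joint speeds; "tau": joint torques, N m; "eef_pos": TCP position; "tool_rot": TCP orientation; "ft_force": force on the tool from outside, world axes, zero at the start; "ft_torque": the same for the moment, N m; "grip_width": finger opening in m; "grasp_force": force on a finger pad.
Only numpy, scipy, OpenCV 4.12 (cv2) and the standard library are available. Lean on these libraries where they do the work, as an engineer would, in place of code of your own. Each camera call takes 0.05 s, during which the arm holds its last target. There are 200 camera calls.

TASK

The cover of the lamp's gear box stands ajar on its spring. With shut fingertips set in the slot of the round dial, press the cover down flush and, keeping it pressed, turn the dial a quarter turn clockwise to its stop, so that the cover stays locked shut when you let go. Do not raise the cover, and leave the loose things on and around the box where they stand.

Things in the scene. Friction and masses are not known exactly. Their poses are not given: they have to be found in the camera images.
- gearbox: White sheet-metal gear box of a lamp, fixed to the bench, 300 (x, front to rear) x 240 (y) x 90 mm high; origin at the centre of its underside, on the bench. Its x axis points from its front (facing roughly the robot) to its rear, z up. Its top is a hinged white cover over the front 210 mm and a fixed deck over the rear 80 mm.
- cover (a joint): Angle of the 4 mm cover (rad) about its hinge at box x = +69 mm, z = 90 mm: 0 flush with the box's rim, positive = front raised. An inner spring lifts it to about 0.116 (dial 18 mm higher than flush). It can be pressed past flush to a hard stop at -0.03 (dial 4.6 mm below flush). On the dial this takes 6 N at flush, 7.5 N at the stop. Let go unlocked it springs up; locked it stays just above 0.
- dial (a joint): Fastener angle (rad): 0 open, slot across the box (along y); grows CLOCKWISE from above to a stop at 1.571, locked, slot front to rear. Stays where left; takes 0.05-0.12 N m. Past about 0.6 its hidden tongue goes under a catch, only while the cover is pressed to flush or lower (dial 3 mm below flush is best). If turned with the cover up it jams above the catch: turn back.
- dial_knob: Grey round dial on the cover: 90 mm across, 16 mm high, with a straight slot 36 mm wide, 12 mm deep across its whole diameter, open at both ends (floor 4 mm above the cover); shut fingertips fit in. Origin on its axis at the cover's top: box x = -86 mm, y = 0, 90 mm above the bench when flush. z up the axis; x along the slot, turning with the dial.
- slot_a (a point): Point on the slot's floor 27 mm from the dial's axis, at the end towards the dial's +x (at dial 0: the box's +y, left end). A good place to set the fingertips.
- slot_b (a point): The same at the other end of the slot, 27 mm from the axis.
- cup_deck: Small white plastic cup, 48 mm wide, 35 mm high, standing on the box's rear deck; origin under its centre. Leave it alone.
- driver: Screwdriver with thick black handle, about 185 mm long, 26 mm thick, lying on the bench beside the box (its -y side); origin at its middle, underneath. Leave it alone.
- spool: Small white jar with black cap, 44 mm wide, 60 mm high, on the bench at the box's left (+y) side; origin under its centre. Leave it alone.
- bezel_ring: White ring, 90 mm outside, 68 mm inside, 12 mm high, lying at the box's left (+y) side; origin under its centre. Leave it alone.
- reflector: White dish-shaped lamp reflector, 176 mm wide, 62 mm high, on the left of the bench; origin under its centre. Leave it alone.
- screw_tray: Open blue tray, 120 x 160 x 35 mm, three compartments, on the right of the bench; origin under its centre. Leave it alone.

How it is judged:
By the outcome, as a careful person would: the job done as asked, in the order asked, and still so for the second after the job is handed in, with the robot touching nothing.
It also fails if it takes over 35 s, if anything falls off the work surface, if the arm or the gripper's body presses on something with over 40 N, if the wrist force passes 120 N, or if a joint passes its speed limit or range.

## Working session

There is one attempt and no reset: what is moved stays moved. The work goes in short steps, Python scripts to look and compute and a tool call to move; the robot and the scene stay as the last step left them, time stands still between calls to the robot, and variables do not carry over. Pictures are saved under pics/ and viewed, at most 10 in all, crops included, and the job is handed in when it is done.

Besides the shell and the picture viewer there is one more tool, called after "Emit:" by a JSON object that holds its "method" and its "body". move_arm: Moves the arm, as the interface text tells. Its arguments: {"type":"object","properties":{"moves":{"type":"array","items":{"type":"array","items":{"type":"array","items":{"type":"number"}}}}},"required":["moves"]}

```bash
mkdir -p pics; python3 - <<'E'
from workcell import monitor, vision
import cv2
o=monitor.get_obs(); print({k:o[k] for k in("clock","eef_pos","tool_rot","grip_width")})
for n in("top","side"):
    c=vision.camera(n); cv2.imwrite(f"pics/{n}0.png",c["color"][:,:,::-1]); print(n,{k:v for k,v in c.items() if k!="color"})
E
```

```text
{'clock': 0.0, 'eef_pos': array([ 0.12103921, -0.48446627,  0.23042152]), 'tool_rot': array([ 9.92516977e-01,  1.22102302e-01, -1.14768465e-04, -1.03213956e-03]), 'grip_width': 0.08580648588296916}
top {'camera_matrix': array([[389.89487855,   0.        , 255.90823271],
       [  0.        , 389.89487855, 192.51511157],
       [  0.        ,   0.        ,   1.        ]]), 'eye': array([0.48789552, 0.00230435, 1.45870037]), 'attitude': array([-0.0278435 ,  0.02715796,  0.71607429, -0.69693959])}
side {'camera_matrix': array([[437.78255984,   0.        , 259.71995857],
       [  0.        , 437.78255984, 193.61431535],
       [  0.        ,   0.        ,   1.        ]]), 'eye': array([0.07622465, 1.03201375, 0.94001705]), 'attitude': array([-0.10696515,  0.43658988,  0.86739661, -0.21347333])}
```

View pics/top0.png

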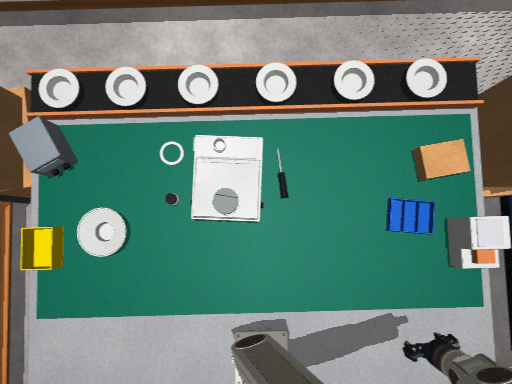

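View pics/side0.png

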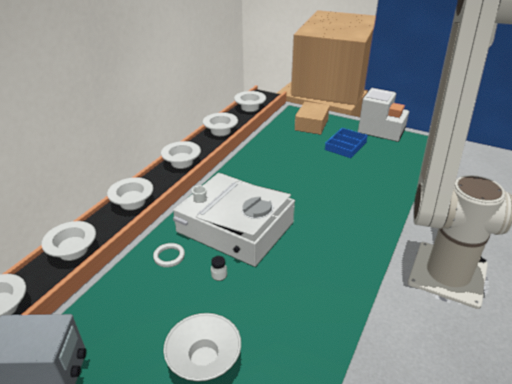

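The top view shows the box at about (192–263, 136–221), with the dial at (226, 201). The cup is on the deck at (219, 145), the driver at (283, 180) and the jar at (172, 199). The side view has the dial at (257, 207). Next I'll measure the dial and the box's yaw.

```bash
cat > h.py <<'E'
import numpy as np, cv2
from scipy.spatial.transform import Rotation as R
from workcell import monitor, vision
def ray(c,uv,eye=None,att=None):
    K=c["camera_matrix"]; d=np.array([(uv[0]-K[0,2])/K[0,0],-(uv[1]-K[1,2])/K[1,1],-1.])
    return R.from_quat(c["attitude"]).apply(d)
def onz(c,uv,z):
    d=ray(c,uv); return c["eye"]+d*(z-c["eye"][2])/d[2]
def blob(mask,near):
    n,l,s,cen=cv2.connectedComponentsWithStats(mask.astype(np.uint8))
    i=min(range(1,n),key=lambda k:np.hypot(*(cen[k]-near))+(1e3 if s[k,4]<100 else 0))
    return (l==i).astype(np.uint8),cen[i],s[i]
E
python3 - <<'E'
from h import *
ims=[]
for n,near in(("top",(226,201)),("side",(257,207))):
    c=vision.camera(n); im=c["color"]; g=im.mean(2); sat=im.max(2).astype(int)-im.min(2)
    print(n,im[near[1],near[0]-16:near[0]+17:4].mean(1).round())
    m,cen,s=blob((g>70)&(g<175)&(sat<30),np.array(near)); print(cen,s)
    ims.append(cv2.resize(im[near[1]-75:near[1]+37,near[0]-56:near[0]+56],(400,400),interpolation=cv2.INTER_CUBIC))
    if n=="top":
        print("dial",onz(c,cen,.122))
        m,cc,s=blob((g>175)&(sat<30),np.array((227,175)))
        r=cv2.minAreaRect(cv2.findNonZero(m)); p=cv2.boxPoints(r); print(r)
        for q in p: print(q,onz(c,q,.09))
cv2.imwrite("pics/crop1.png",np.hstack(ims)[:,:,::-1])
E
```

```text
top [235. 158. 156. 159. 159. 159. 156. 203. 237.]
[225.21538462 200.77692308] [212 188  26  27 520]
dial [0.56653212 0.10830992 0.122     ]
((226.41433715820312, 177.7274627685547), (69.14119720458984, 84.1301040649414), 2.2025980949401855)
[190.2526  218.43279] [0.50979565 0.23463036 0.09      ]
[193.48596 134.36482] [0.80843111 0.218948   0.09      ]
[262.57608 137.02214] [ 0.79207154 -0.02689339  0.09      ]
[259.3427 221.0901] [ 0.49397357 -0.00712112  0.09      ]
side [218. 155.  97. 158. 159. 159. 158. 154. 207.]
[256.49781659 207.49126638] [243 197  29  21 458]
```

View pics/crop1.png

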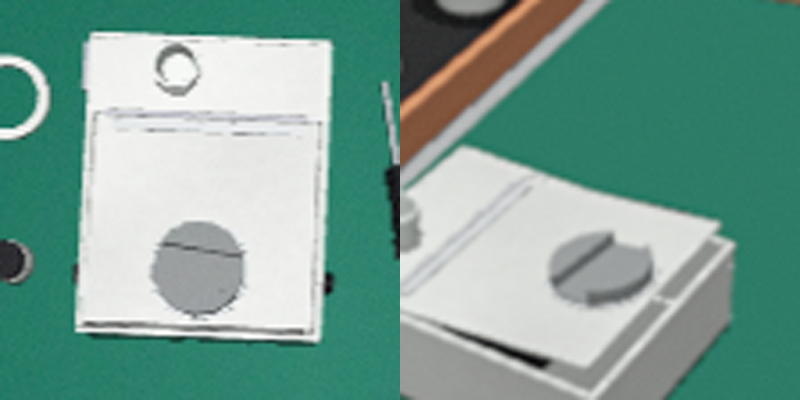

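The cover is ajar. The dial is near (0.566, 0.109), the box yaw is about -3.5°, and the slot is turned slightly clockwise. I'll use slot_b, which swings from -y to the front, with the tool's y axis along the slot. That needs a turn of about +156° and keeps joint 6 mid-range.

Emit:
{"method": "move_arm", "body": {"moves": [[[0.037,0.047,0,10.5,0],[0.074,0.094,0,21,0],[0.111,0.141,0,31.5,0],[0.148,0.188,0,42,0],[0.185,0.235,0,52.5,0]]]}}

```text
clock: 0.82
eef_pos: [0.307, -0.2485, 0.2314]
tool_rot: [0.835, 0.551, 0.0, 0.0]
ft_force: [1.5, -0.4, 0.0]
grip_width: 0.0002
grasp_force: 0.0
```

Emit:
{"method": "move_arm", "body": {"moves": [[[0.037,0.047,0,10.5,0],[0.074,0.094,0,21,0],[0.111,0.141,0,31.5,0],[0.148,0.188,0,42,0],[0.185,0.235,0,52.5,0]]]}}

```text
clock: 1.45
eef_pos: [0.4921, -0.0133, 0.2313]
tool_rot: [0.505, 0.863, -0.0, 0.0]
ft_force: [0.6, -1.1, 0.6]
grip_width: 0.0
grasp_force: 0.0
```

Emit:
{"method": "move_arm", "body": {"moves": [[[0.015,0.02,0,10.5,0],[0.03,0.04,0,21,0],[0.045,0.06,0,31.5,0],[0.06,0.08,0,42,0],[0.06,0.08,0,51,0]]]}}

```text
clock: 2.08
eef_pos: [0.5518, 0.0664, 0.2306]
tool_rot: [0.083, 0.997, 0.0, -0.0]
ft_force: [0.2, -0.5, 0.5]
grip_width: 0.0002
grasp_force: 0.0
```

```bash
cat >> h.py <<'E'
def wrist():
    o=monitor.get_obs(); c=vision.camera("wrist")
    T=np.eye(4); T[:3,:3]=R.from_quat(o["tool_rot"]).as_matrix(); T[:3,3]=o["eef_pos"]
    W=T@np.array(c["hand_eye"]); c["eye"]=W[:3,3]; c["attitude"]=R.from_matrix(W[:3,:3]).as_quat(); return o,c
def proj(c,p):
    q=R.from_quat(c["attitude"]).inv().apply(np.array(p)-c["eye"]); K=c["camera_matrix"]
    return K[0,2]+K[0,0]*q[0]/-q[2],K[1,2]-K[1,1]*q[1]/-q[2]
E
python3 - <<'E'
from h import *
o,c=wrist(); im=c["color"].copy(); print(c["eye"],proj(c,(.566,.109,.122)),[k for k in c])
g=im.mean(2); sat=im.max(2).astype(int)-im.min(2); pr=np.array(proj(c,(.566,.109,.122)))
m,cen,s=blob((g>70)&(g<175)&(sat<30),pr); print(cen,s,onz(c,cen,.122))
cv2.imwrite("pics/w1.png",im[:,:,::-1])
E
```

```text
[0.47821851 0.07900113 0.37255423] (np.float64(303.0834071528009), np.float64(198.11372720891626)) ['color', 'camera_matrix', 'hand_eye', 'eye', 'attitude']
[290.4779204  171.51400662] [  186   115   224   124 12387] [0.53733163 0.10023445 0.122     ]
```

View pics/w1.png

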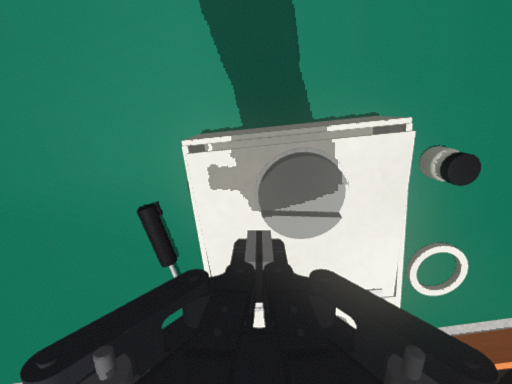

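Wrist view: the dial circle spans columns 258–345 and rows 152–238, so its centre is about (301.5, 195). The rear slot wall's edge runs from (261, 211) to (341, 213). The cover's front edge runs from about (187, 152) to (412, 132).

```bash
python3 - <<'E'
from h import *
o,c=wrist(); im=c["color"]
f=lambda u,v,z:onz(c,(u,v),z)[:2].round(4)
print("centre",f(301.5,195,.124))
ang=lambda a,b:np.degrees(np.arctan2(*(a-b)[::-1]))
a,b=f(341,213,.122),f(261,211,.122);print("slot",a,b,ang(a,b))
a,b=f(412,132,.124),f(187,152,.124);print("front",a,b,ang(a,b))
cr=im[140:250,240:360].astype(float); g=cr.mean(2)
g=np.clip((g-50)*255/130,0,255).astype(np.uint8); g=cv2.createCLAHE(4,(4,4)).apply(g)
cv2.imwrite("pics/w2.png",cv2.resize(g,None,fx=5,fy=5,interpolation=cv2.INTER_CUBIC))
E
```

```text
centre [0.5613 0.107 ]
slot [0.5873 0.1442] [0.572  0.0651] 79.05269419994224
front [0.518  0.2133] [0.5021 0.0068] 85.59705114186357
```

View pics/w2.png

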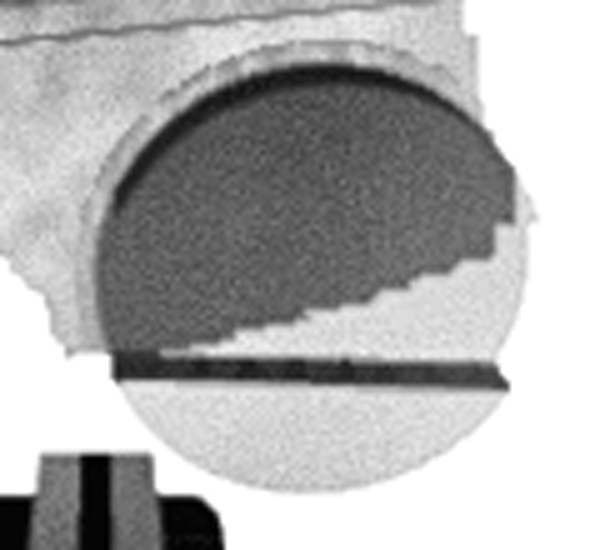

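The enhanced crop gives the dial's top-face centre at about (302, 198), which is (0.565, 0.109) in the world. The slot's direction is about 79°, so the dial sits at roughly 0.1 rad. I'll set the tips over slot_b at (0.559, 0.083) and go down into the slot.

Emit:
{"method": "move_arm", "body": {"moves": [[[0.007,0.016,0,-1,0],[0.007,0.016,-0.05,-1,0],[0.007,0.016,-0.09,-1,0],[0.007,0.016,-0.105,-1,0],[0.007,0.016,-0.112,-1,0]]]}}

```text
clock: 2.8
eef_pos: [0.5582, 0.0807, 0.1191]
tool_rot: [0.096, 0.995, -0.0, -0.0]
ft_force: [-0.4, 0.4, 0.6]
grip_width: -0.0001
grasp_force: 0.0
```

```bash
python3 - <<'E'
from h import *
o,c=wrist(); print(o["eef_pos"],o["ft_force"])
a=cv2.resize(c["color"][120:340,130:430],(400,293)); s=vision.camera("side")["color"]
b=cv2.resize(s[150:260,180:330],(400,293),interpolation=cv2.INTER_CUBIC)
cv2.imwrite("pics/w3.png",np.hstack([a,b])[:,:,::-1])
E
```

```text
[0.55817215 0.08067073 0.11913993] [-0.44370059  0.44489146  0.62203666]
```

View pics/w3.png

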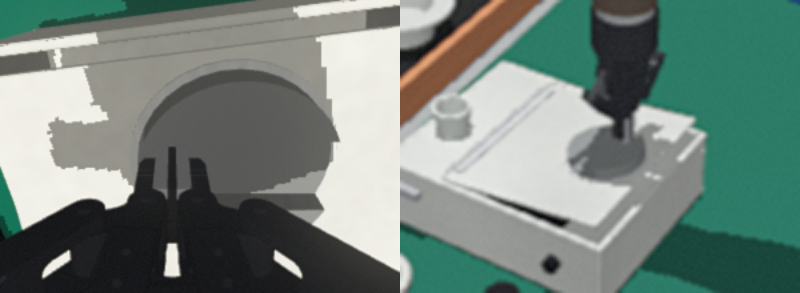

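The tips are above the slot's right end and nothing is touching yet. I'll check how well they are centred across the slot in numbers.

```bash
python3 - <<'E'
from h import *
o,c=wrist(); P=lambda u,v:(130+u*.75,120+v*220/293)
p=o["eef_pos"]
for z in(.121,.125):print("rear wall top edge pt",onz(c,P(322,209),z)); 
for z in(.109,.113):print("rear wall base pt",onz(c,P(320,194),z))
print("tip front seen",onz(c,P(172,149),p[2]),"finger L,R", onz(c,P(145,160),p[2]+.01),onz(c,P(200,160),p[2]+.01))
print("dial left/right",onz(c,P(138,158),.124),onz(c,P(337,140),.124))
E
```

```text
rear wall top edge pt [0.59345293 0.14476004 0.121     ]
rear wall top edge pt [0.59037603 0.14335607 0.125     ]
rear wall base pt [0.5939079  0.14859408 0.109     ]
rear wall base pt [0.59106078 0.1472     0.113     ]
tip front seen [0.55113485 0.08286934 0.11988263] finger L,R [0.54921754 0.07193221 0.12988263] [0.55354835 0.09408136 0.12988263]
dial left/right [0.55057364 0.06815063 0.124     ] [0.5584733  0.15222355 0.124     ]
```

The tips are centred within 3 mm, so I'll press down.

Emit:
{"method": "move_arm", "body": {"moves": [[[0.001,0,-0.009,0,0],[0.001,0,-0.016,0,0],[0.0,0,-0.022,0,0],[-0.001,0,-0.026,0,0],[-0.001,0,-0.026,0,0]]]}}

```text
clock: 3.58
eef_pos: [0.5584, 0.0813, 0.094]
tool_rot: [0.096, 0.995, 0.001, 0.001]
ft_force: [1.9, 1.5, 5.8]
grip_width: 0.0003
grasp_force: 2.8
```

Emit:
{"method": "move_arm", "body": {"moves": [[[0,0,-0.003,0,0],[0,0,-0.004,0,0],[0,0,-0.004,0,0]]]}}

```text
clock: 3.95
eef_pos: [0.5582, 0.0813, 0.0905]
tool_rot: [0.096, 0.995, 0.001, 0.001]
ft_force: [0.8, 1.3, 8.5]
grip_width: -0.0002
grasp_force: 3.5
```

The cover is pressed about 3 mm below flush at 8.5 N. I'll swing slot_b clockwise about the dial centre (0.564, 0.109), keeping the height.

Emit:
{"method": "move_arm", "body": {"moves": [[[-0.0041,0.003,0,-2,0],[-0.0087,0.0054,0,-10,0],[-0.0128,0.0086,0,-20,0],[-0.0161,0.0125,0,-30,0],[-0.0187,0.017,0,-40,0]]]}}

```text
clock: 4.58
eef_pos: [0.5391, 0.0967, 0.0902]
tool_rot: [0.433, 0.901, -0.001, 0.001]
ft_force: [2.2, -3.1, 5.9]
grip_width: -0.0002
grasp_force: 3.1
```

Emit:
{"method": "move_arm", "body": {"moves": [[[-0.0016,0.0049,-0.0005,-10,0],[-0.0023,0.0101,-0.0005,-20,0],[-0.002,0.0152,-0.0005,-31,0],[-0.0013,0.0184,-0.0005,-40,0],[-0.001,0.0195,-0.0005,-43,0]]]}}

```text
clock: 5.2
eef_pos: [0.537, 0.1164, 0.0892]
tool_rot: [0.732, 0.681, -0.001, 0.001]
ft_force: [-1.2, -2.5, 6.5]
grip_width: 0.0001
grasp_force: 3.2
```

Emit:
{"method": "move_arm", "body": {"moves": [[[0,0.002,0,0,0],[0,0.004,0,0,0],[0,0.004,0,0,0]]]}}

```text
clock: 5.58
eef_pos: [0.537, 0.1178, 0.089]
tool_rot: [0.732, 0.681, -0.003, 0.003]
ft_force: [0.1, -9.1, 6.1]
grip_width: 0.0
grasp_force: 5.3
```

The side force rose to 9 N with almost no motion, so the dial is at its stop. I'll centre the tips in the slot and lift clear.

Emit:
{"method": "move_arm", "body": {"moves": [[[0,-0.004,0,0,0],[0,-0.007,0,0,0],[0,-0.007,0.004,0,0],[0,-0.007,0.01,0,0],[0,-0.007,0.01,0,0]]]}}

```text
clock: 6.2
eef_pos: [0.5369, 0.1141, 0.0986]
tool_rot: [0.731, 0.682, -0.001, -0.0]
ft_force: [-0.7, -0.2, -0.4]
grip_width: 0.0003
grasp_force: 0.0
```

Emit:
{"method": "move_arm", "body": {"moves": [[[0,0,0.02,0,0],[0,0,0.06,0,0],[-0.03,0,0.12,0,0],[-0.08,-0.01,0.14,0,0],[-0.08,-0.01,0.14,0,0]]]}}

```text
clock: 6.82
eef_pos: [0.4554, 0.1039, 0.2408]
tool_rot: [0.731, 0.682, 0.001, 0.001]
ft_force: [0.5, 0.0, -1.1]
grip_width: -0.0001
grasp_force: 0.0
```

```bash
python3 - <<'E'
from h import *
o,c=wrist(); print(o["eef_pos"],o["ft_force"])
a=cv2.resize(c["color"],(400,300)); s=vision.camera("side")["color"]
b=cv2.resize(s[150:262,165:315],(400,300),interpolation=cv2.INTER_CUBIC)
t=vision.camera("top")["color"]; d=cv2.resize(t[125:237,165:315],(400,300),interpolation=cv2.INTER_CUBIC)
cv2.imwrite("pics/w4.png",np.vstack([np.hstack([a,b]),np.hstack([d,d*0])])[:,:,::-1])
E
```

```text
[0.45541284 0.10390929 0.24082285] [ 0.47854618  0.02219849 -1.07258744]
```

View pics/w4.png

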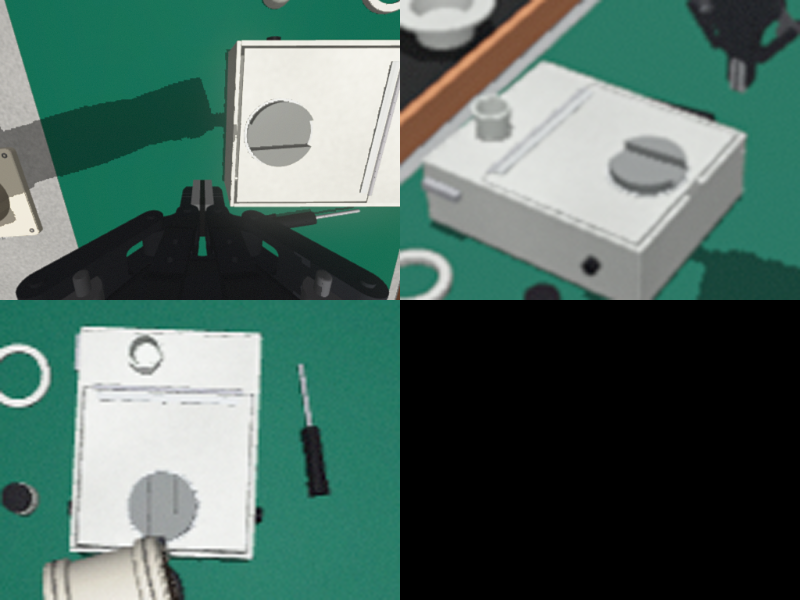

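The cover lies flush and the slot runs front to rear. In the wrist view, though, the slot wall (250,151)–(309,146) looks a few degrees short of the box's edges, so I'll measure it.

```bash
python3 - <<'E'
from h import *
o,c=wrist(); im=c["color"]; g=cv2.cvtColor(im,cv2.COLOR_RGB2GRAY)
ls=cv2.createLineSegmentDetector(0).detect(g)[0][:,0]
for x1,y1,x2,y2 in ls:
    if np.hypot(x2-x1,y2-y1)>40 and x1>290 and x2>290:
        z=.107 if 130<(y1+y2)/2<225 and max(x1,x2)<410 else .091
        a,b=sorted((onz(c,(x1,y1),z)[:2],onz(c,(x2,y2),z)[:2]),key=lambda p:p[0]); d=b-a
        print([round(float(v)) for v in(x1,y1,x2,y2)],z,a.round(3),b.round(3),np.degrees(np.arctan2(d[1],d[0])).round(1))
E
```

```text
[511, 50, 303, 51] 0.091 [0.51  0.233] [0.712 0.22 ] -3.8
[294, 267, 511, 266] 0.091 [ 0.494 -0.007] [ 0.761 -0.024] -3.5
[302, 52, 293, 263] 0.107 [0.491 0.009] [0.506 0.229] 86.1
[511, 61, 313, 61] 0.091 [0.52  0.223] [0.713 0.21 ] -3.8
[308, 58, 511, 57] 0.091 [0.515 0.227] [0.713 0.213] -3.9
[511, 325, 496, 382] 0.091 [ 0.78  -0.218] [ 0.78  -0.115] 89.8
[302, 158, 307, 54] 0.091 [0.507 0.128] [0.514 0.23 ] 86.1
[503, 79, 462, 248] 0.091 [0.697 0.006] [0.71  0.194] 86.2
[480, 163, 499, 83] 0.091 [0.701 0.109] [0.706 0.19 ] 86.1
[312, 62, 302, 259] 0.107 [0.501 0.013] [0.515 0.22 ] 86.1
[297, 263, 301, 181] 0.107 [0.496 0.008] [0.503 0.107] 86.1
[459, 247, 479, 166] 0.091 [0.694 0.007] [0.701 0.106] 86.1
[303, 259, 468, 258] 0.091 [0.505 0.003] [ 0.707 -0.009] -3.6
[468, 261, 298, 262] 0.091 [ 0.499 -0.   ] [ 0.708 -0.014] -3.8
[408, 281, 459, 273] 0.091 [ 0.637 -0.037] [ 0.699 -0.029] 6.6
[468, 257, 511, 93] 0.091 [ 0.707 -0.008] [0.72  0.179] 86.0
[459, 269, 405, 277] 0.091 [ 0.632 -0.031] [ 0.699 -0.024] 5.7
[394, 189, 322, 193] 0.107 [0.525 0.091] [0.602 0.092] 0.1
[320, 189, 391, 184] 0.107 [0.522 0.096] [0.597 0.096] 0.0
[512, 107, 475, 250] 0.091 [0.714 0.001] [0.724 0.166] 86.4
[374, 293, 500, 364] 0.091 [ 0.595 -0.051] [ 0.779 -0.184] -35.8
[452, 368, 413, 345] 0.091 [ 0.653 -0.14 ] [ 0.712 -0.186] -37.8
```

The slot is at 0.0° and the box at -3.7°, so the dial is about 4° short of its stop. Friction most likely dragged it back when I backed off under pressure. I'll re-enter without pressing, push it to the stop and lift straight out.

Emit:
{"method": "move_arm", "body": {"moves": [[[0.05,0.004,-0.03,0,0],[0.081,0.006,-0.08,0,0],[0.081,0.006,-0.12,0,0],[0.081,0.006,-0.139,0,0],[0.081,0.006,-0.143,0,0]]]}}

```text
clock: 7.65
eef_pos: [0.5368, 0.1098, 0.0929]
tool_rot: [0.731, 0.682, -0.003, -0.002]
ft_force: [-3.8, -1.6, 4.8]
grip_width: 0.0
grasp_force: 2.8
```

Emit:
{"method": "move_arm", "body": {"moves": [[[0,0.004,0,0,0],[0,0.007,0,0,0],[0,0.009,0,0,0],[0,0.01,0,0,0],[0,0.01,0,0,0]]]}}

```text
clock: 8.28
eef_pos: [0.5395, 0.1176, 0.0964]
tool_rot: [0.732, 0.681, -0.001, 0.003]
ft_force: [2.1, -8.9, 0.1]
grip_width: -0.0002
grasp_force: 4.5
```

Emit:
{"method": "move_arm", "body": {"moves": [[[0,0.0015,0,0,0],[0,0.0015,0,0,0],[0,0,0,0,0],[0,-0.003,0.001,0,0],[0,-0.004,0.006,0,0]]]}}

```text
clock: 8.9
eef_pos: [0.5385, 0.1169, 0.1022]
tool_rot: [0.731, 0.682, 0.0, -0.0]
ft_force: [-0.9, -0.6, 1.3]
grip_width: 0.0001
grasp_force: 0.0
```

Emit:
{"method": "move_arm", "body": {"moves": [[[0,0,0.02,0,0],[0,0,0.06,0,0],[-0.03,-0.005,0.11,0,0],[-0.08,-0.01,0.135,0,0],[-0.08,-0.01,0.135,0,0]]]}}

```text
clock: 9.52
eef_pos: [0.4574, 0.1071, 0.2404]
tool_rot: [0.731, 0.683, 0.003, 0.001]
ft_force: [0.1, 0.7, 0.5]
grip_width: 0.0002
grasp_force: 0.0
```

```bash
python3 - <<'E'
from h import *
o,c=wrist(); im=c["color"]; g=cv2.cvtColor(im,cv2.COLOR_RGB2GRAY); print(o["eef_pos"])
ls=cv2.createLineSegmentDetector(0).detect(g)[0][:,0]
for x1,y1,x2,y2 in ls:
    if np.hypot(x2-x1,y2-y1)>40 and x1>290 and x2>290 and abs(y1-y2)<20:
        z=.107 if 130<(y1+y2)/2<225 and max(x1,x2)<410 else .091
        a,b=sorted((onz(c,(x1,y1),z)[:2],onz(c,(x2,y2),z)[:2]),key=lambda p:p[0]); d=b-a
        print(z,a.round(3),b.round(3),np.degrees(np.arctan2(d[1],d[0])).round(1))
E
```

```text
[0.45737818 0.107113   0.24042539]
0.091 [0.51  0.233] [0.717 0.219] -3.8
0.091 [ 0.496 -0.007] [ 0.766 -0.024] -3.6
0.091 [0.52  0.223] [0.719 0.21 ] -3.9
0.091 [0.515 0.227] [0.718 0.213] -3.8
0.091 [0.505 0.003] [ 0.708 -0.01 ] -3.7
0.091 [0.5 0. ] [ 0.709 -0.014] -3.8
0.091 [ 0.635 -0.037] [ 0.7   -0.029] 6.6
0.091 [ 0.632 -0.031] [ 0.698 -0.024] 5.8
0.107 [0.523 0.094] [0.6   0.089] -3.9
```

The slot now reads -3.9°, parallel to the box's sides at -3.8°, so the dial is at its stop. The cover is flush and the arm is clear. Before handing in, I'll check that nothing else has moved.

```bash
python3 - <<'E'
from h import *
a=cv2.imread("pics/top0.png").astype(int); b=vision.camera("top")["color"][:,:,::-1].astype(int)
d=np.abs(a-b).max(2)
for n,(x,y,r) in dict(cup=(219,145,9),driver=(282,172,14),spool=(172,199,9),ring=(171,153,14),refl=(102,232,26),tray=(410,216,24)).items():
    print(n,(d[y-r:y+r,x-r:x+r]>40).sum())
from workcell import job; print(job.job_done())
E
```

```text
cup 0
driver 0
spool 0
ring 0
refl 0
tray 0
the job is handed in; nothing more can be done
None
```

The cover is pressed flush and locked with the dial at its clockwise stop; a second push was needed because the dial had slipped back about 4°. The arm is clear, the loose things show no movement in the top camera, and the job was handed in at about 9.7 s.

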